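# Tip the harmonica case onto its back and load it

### The arm

A 6-joint arm with a two-finger parallel gripper is mounted at the origin on the work surface. World frame = base frame: x ahead of the robot, y to its left, z up, the work surface at z = 0. Lengths are in m, angles in rad, forces in N, time in s.
With the tool pointing down it reaches from about 0.375 to 0.9 m from the base axis. Payload 3.1 kg.
Tool frame: the origin (TCP) lies midway between the tips of the shut fingers; the grasp point (between the pads) lies robot.tcp_to_grasp behind it (robot.tcp_to_grasp is the distance from the TCP to the grasp point, in m); z points along the fingers, y is the direction in which the jaws open and shut (so a half turn about z gives the same grasp; the last joint's range is limited). The gripper opens to 87 mm and grips with 3 to 60 N. Pads are 19 mm wide; open, the fingers measure 117 mm over their backs; the gripper's body (75 mm by 190 mm) begins 51 mm behind the grasp point.
Start: joints at [-1.411, 0.527, 1.433, -0, 1.181, -0.178], TCP at [0.207, -0.59, 0.223] pointing down, gripper open.
Joint ranges: [-3.08, 3.08], [-0.75, 2.2], [0.22, 2.44], [-1.43, 4.57], [0, 2.65], [-2.85, 2.85]. Speed limits (rad/s): [2.79, 2.79, 3.14, 3.14, 3.14, 3.14].

### API

Orientations are given as a unit quaternion [x, y, z, w].
In Python, from rig import robot, cams, nets gives the robot as it stands. The module is installed in compiled form; this text tells all that it offers.
- The arm moves only by the tool play_rows, never from a script. Its argument "commands" is a list of rows, each an object of numbers: "x", "y", "z": the shift along the tool's x, y, z in mm; "spin": the turn about the tool's z in rad. In form: [{"x": .., "y": .., "z": .., "spin": ..}, ...]. A call has 1 to 8 rows; each row shifts and turns the pose as measured when the row begins, along the tool's axes as they then stand; what a row does not reach is not made up. A row lasts 1/10 s, in which the tool goes at most 50 mm and 8.59 degrees, less where a joint would pass 70% of its speed; a pose out of reach is approached as far as the arm can. A call is refused whole if a number of a shift passes 50 or a number of a turn 0.15, either way. A call with a gripper value outside its range is refused whole. "grip" is the opening, from 0 (shut) to 1 (fully open), set as the call begins (left out, the last holds). The fingers move at their own pace and stop on an object; "newtons" is the grip in N (left out, the last holds). Time passes only in rows, so rows that do not move let the fingers close. It gives the time, the measured TCP pose, the force and the opening at its end, in the units of the state.
- robot.get_obs(): the state, without advancing time (a new reading comes with each control period).
- cams.camera(name): name is "scene" or "top"; returns a dict with "img" (420x560x3 uint8, red, green, blue), "fx", "fy", "cx", "cy" (pixels), "world_to_cam" (4x4, takes a point from world to camera coordinates). Camera axes: x right, y up, looking along -z (the intrinsics and any distortion apply to the point x, -y, -z); pixel columns grow to the right and rows downward; lengths in m; the calibration is good to about 2 mm. A picture is of the moment at which its call begins. There is no depth.
- robot.hand_in(): hands the job in, once; it reports no verdict.
Trained networks look in a picture, given as the dict that the camera call returned (one of the last four; its "shot" number tells which), for a name from the list of things; names that differ only in an ending like _2 or _b are one class to them, and where a whole thing is asked for, a point or a joint stands for the part that bears it (a point fixed in the world has none). Each returns a list of dicts, best first, with "conf" (0 to 1); they miss things now and then, are a little off and sometimes report something else, mostly with a low value. They report only what shows in the picture. A call takes as long as a camera call. They do not tell look-alikes from the thing itself.
- nets.outline_of(picture, name): "region" (420x560 bool, what is visible of it) and "pixel" ([column, row] in pixels, amid what is visible of it).
The state is a dict: "time": time; "q": joint angles; "joint_velocities": joint speeds; "joint_torque": joint torques, N m; "position": TCP position; "tool_rot": TCP orientation; "ft_force": force on the tool from outside, world axes, zero at the start; "moment": the same for the moment, N m; "grip_width": finger opening in m.
Only numpy, scipy, OpenCV 4.12 (cv2) and the standard library are available. Lean on these libraries where they do the work, as an engineer would, in place of code of your own. Each camera call takes 0.05 s, during which the arm holds its last target.

### The job

Tip the tall open-fronted wooden case over onto its back, so that it lies flat and about straight on the cork-topped riser behind it with its opening upwards. Then lay the harmonica flat inside it, setting it down rather than dropping it, and let go. Leave the other things on the desk where they are.

Things in the scene. Friction and masses are not known exactly. Their poses are not given: they have to be found in the camera images.
- case: Loose wooden case without lid, 65 mm deep (x), 160 wide (y), 240 tall (z), 0.3 to 0.6 kg; side, top and bottom walls 8 mm, back panel 6 mm, front fully open. Starts upright, its bottom back edge 3 to 10 mm from the near end of the riser, which blocks it. Origin: centre of its underside. +x points out of its back (to the riser), -x out of the open front, +z to its top. On its back, +x points down.
- case_in (a point): Centre of the case's inside back face (the floor of the case once it lies on its back), 6 mm from the outer back face, 120 mm from the underside; axes as the case's. The inside is 144 mm (y) by 224 mm (z) and 59 mm deep.
- case_top_edge (a point): Middle of the case's top front edge (the outer front edge of its top wall), 240 mm above its underside: the place to push. Pushed here towards the riser the case tips about its bottom back edge; past about 16 degrees (this edge some 70 mm on) it falls by itself onto the riser, its bottom then sticking out 10 to 40 mm past the riser's near end.
- riser: Fixed low platform, plywood with a cork top, 280 mm long (its x), 200 mm wide (its y), 10 mm high. Origin: centre of its underside on the desk. Its +x runs from the end where the case stands to the far end; the case tips along +x.
- harmonica: Loose harmonica, steel covers on a wooden comb, 26 mm wide (its x), 100 mm long (its y), 24 mm high (its z), 0.12 kg, lying flat on the desk. Origin: centre of its underside.
- metronome: Red plastic metronome, a slim pyramid 175 mm tall on a 90 x 100 mm base, steel pendulum arm on its front. Bystander. Origin: centre of its underside.
- dish: Small round glass dish, 84 mm across, 30 mm high. Bystander. Origin: centre of its underside.
- rosin: Flat round brass tin, 52 mm across, 22 mm high. Bystander. Origin: centre of its underside.
- holder: Flat stainless harmonica holder frame, 160 x 116 mm, bars 6 mm thick, two upright lugs 26 mm high, lying on the desk. Bystander. Origin: between its two long bars, on the desk.
- hanger: Beech ukulele wall hanger lying on the desk: a block with a stem and a fork (yoke), 200 mm long, 100 mm wide, 20 mm high. Bystander. Origin: centre of its block, 10 mm above the desk.
- shaker: Upright aluminium cylinder (shaker), 48 mm across, 110 mm high. Bystander. Origin: centre of its underside.
Not all that is in view belongs to the job. What is meant by the harmonica is not yellow, and is the larger of those in its own colour. There is more than one size of the case; the one meant has the size given above.

How it is judged:
By the outcome, as a careful person would: the job done as asked, in the order asked, and still so for the second after the job is handed in, with the robot touching nothing.
It also fails if it takes over 54 s, if anything falls off the work surface, if the arm or the gripper's body presses on something with over 40 N, if the wrist force passes 120 N, or if a joint passes its speed limit or range.

## Working session

There is one attempt and no reset: what is moved stays moved. The work goes in short steps, Python scripts to look and compute and a tool call to move; the robot and the scene stay as the last step left them, time stands still between calls to the robot, and variables do not carry over. Pictures are saved under pics/ and viewed, and the job is handed in when it is done.

Besides the shell and the picture viewer there is one more tool, called as name([rows], argument=value, ...), one row to a line, values as JSON. play_rows: Moves the arm, as the interface text tells. Its arguments: {"type":"object","properties":{"commands":{"type":"array"},"grip":{"type":"number"},"newtons":{"type":"number"}},"required":["commands"]}

```bash
mkdir -p pics
python3 - <<'E'
from rig import robot,cams,nets
import cv2,numpy as np,pickle
print(robot.get_obs()); print(robot.tcp_to_grasp)
P={}
for n in('scene','top'):
    c=cams.camera(n);P[n]=c
    print(n,{k:(v if k!='img' else 0) for k,v in c.items()})
    cv2.imwrite(f'pics/{n}0.png',c['img'][...,::-1])
    for o in('case','riser','harmonica','metronome','holder','hanger','dish','shaker','rosin'):
        r=nets.outline_of(c,o)
        print(o,[(round(a['conf'],2),np.round(a['pixel']),int(a['region'].sum())) for a in r])
        c[o]=r
pickle.dump(P,open('p0.pkl','wb'))
E
```

```text
{'time': 0.0, 'q': array([-1.41152535e+00,  5.28461801e-01,  1.43390427e+00, -2.30396703e-05,
        1.18138071e+00, -1.78516904e-01]), 'joint_velocities': array([-3.12841597e-04, -6.29031619e-04,  1.59839505e-03,  3.38093724e-05,
       -1.04389016e-03,  5.05971122e-06]), 'joint_torque': array([ 6.33268883e-06, -4.40041280e+01, -1.76590812e+01,  6.32139668e-02,
        5.82927733e-02, -1.51414088e-04]), 'position': array([ 0.20701925, -0.58894367,  0.22157369]), 'tool_rot': array([ 9.85769981e-01,  1.68096356e-01, -2.87797406e-07, -1.07711285e-03]), 'ft_force': array([-0.70046699,  0.62933742, -0.91819752]), 'moment': array([-0.0178625 , -0.00837709, -0.00424752]), 'grip_width': 0.0868676195323743}
0.0187
scene {'img': 0, 'fx': 500.21017759606445, 'fy': 500.21017759606445, 'cx': 281.33295637179504, 'cy': 213.5764734579823, 'world_to_cam': array([[-0.15767331,  0.98734473, -0.01701498,  0.09302167],
       [-0.78439696, -0.11475928,  0.60955043,  0.35937179],
       [ 0.59988378,  0.10945633,  0.79256468, -2.05046196],
       [ 0.        ,  0.        ,  0.        ,  1.        ]]), '
[... 768 characters left out ...]
-0.58715751],
       [-0.17203904, -0.00397733,  0.9850821 , -1.26169457],
       [ 0.        ,  0.        ,  0.        ,  1.        ]]), 'shot': 2}
case [(0.95, array([438., 140.]), 4380), (0.93, array([382., 238.]), 2681), (0.8, array([436., 240.]), 1448)]
riser [(0.61, array([313., 228.]), 6205)]
harmonica [(0.85, array([129., 245.]), 372), (0.8, array([194., 261.]), 336), (0.49, array([200., 219.]), 180)]
metronome [(0.8, array([130., 185.]), 1255)]
holder [(0.62, array([147., 304.]), 368)]
hanger [(0.58, array([301., 148.]), 1044)]
dish [(0.96, array([194., 148.]), 533)]
shaker [(0.74, array([377., 236.]), 2677), (0.57, array([432., 289.]), 444)]
rosin [(0.49, array([218., 302.]), 276)]
```

View pics/scene0.png

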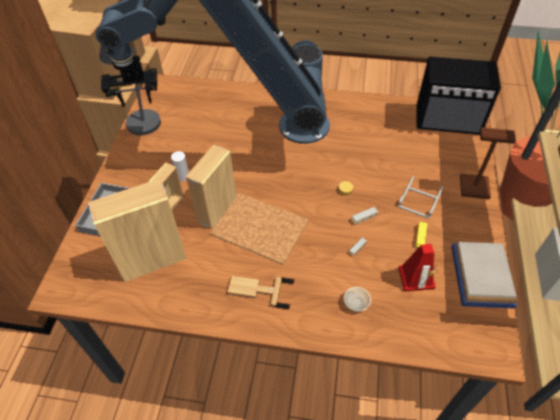

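View pics/top0.png

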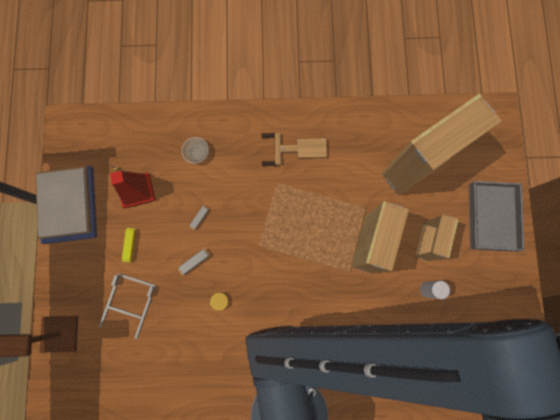

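Run:
```python
import cv2
t=cv2.imread('pics/top0.png');s=cv2.imread('pics/scene0.png')
a=cv2.resize(t[160:340,80:280],(800,720)[:2],interpolation=cv2.INTER_CUBIC)
cv2.imwrite('pics/c_top.png',cv2.resize(t[175:325,80:280],(800,600),interpolation=2))
cv2.imwrite('pics/c_case.png',cv2.resize(t[90:300,255:535],(800,600),interpolation=2))
cv2.imwrite('pics/c_sc.png',cv2.resize(s[165:315,300:500],(800,600),interpolation=2))
cv2.imwrite('pics/c_sc2.png',cv2.resize(s[120:330,80:360],(800,600),interpolation=2))
```

```text
(no output)
```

View pics/c_top.png

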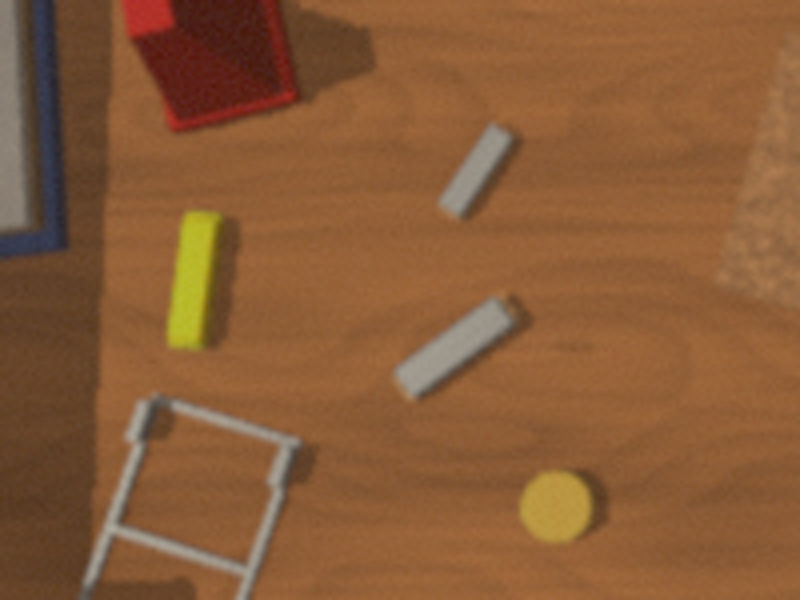

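View pics/c_case.png

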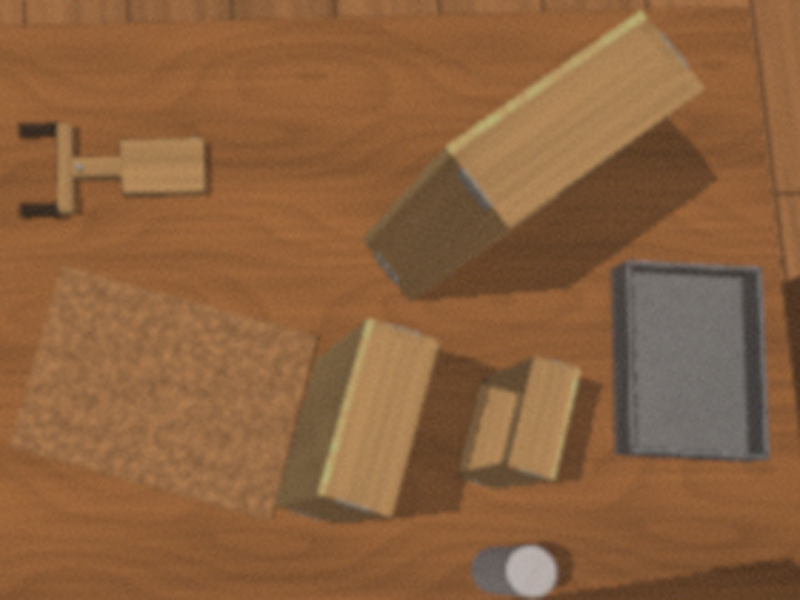

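View pics/c_sc2.png

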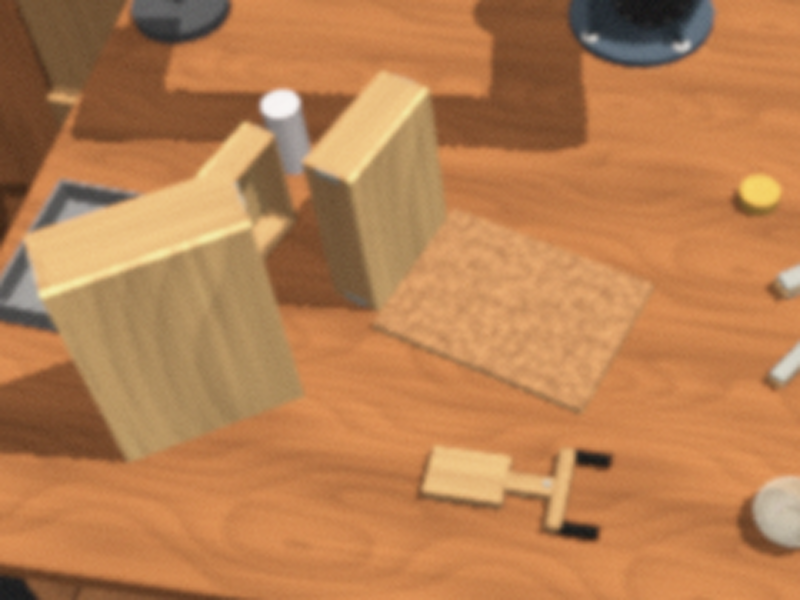

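```bash
cat > h.py <<'E'
import numpy as np,cv2,pickle
def ray(c,p):
    p=np.asarray(p,float).reshape(-1,2)
    d=np.c_[(p[:,0]-c['cx'])/c['fx'],-(p[:,1]-c['cy'])/c['fy'],-np.ones(len(p))]
    R=c['world_to_cam'][:3,:3];t=c['world_to_cam'][:3,3]
    return -R.T@t,d@R
def onz(c,p,z):
    o,d=ray(c,p);return o+d*((z-o[2])/d[:,2])[:,None]
def proj(c,X):
    X=np.atleast_2d(X);Y=X@c['world_to_cam'][:3,:3].T+c['world_to_cam'][:3,3]
    return np.c_[c['cx']+c['fx']*Y[:,0]/-Y[:,2],c['cy']-c['fy']*Y[:,1]/-Y[:,2]]
def box(x,y,a,L,W,z0,z1):
    # corners: L along a
    u=np.array([np.cos(a),np.sin(a)]);v=np.array([-u[1],u[0]])
    b=[np.array([x,y])+s*L/2*u+t*W/2*v for s,t in((-1,-1),(1,-1),(1,1),(-1,1))]
    return np.array([[*p,z] for z in(z0,z1) for p in b])
E
python3 - <<'E'
from h import *
P=pickle.load(open('p0.pkl','rb'));c=P['top']
def info(n,q,z):
    w=onz(c,q,z)[:,:2]; m=w.mean(0)
    e=np.roll(w,-1,0)-w
    print(n,'ctr',m.round(4),'edges',np.linalg.norm(e,axis=1).round(4),'ang',np.degrees(np.arctan2(e[:,1],e[:,0])).round(1))
f=lambda L:np.array(L)/2.857+[255,90]
info('riser',f([(65,268),(317,337),(272,517),(12,443)]),.01)
for z in(.24,): info('case',f([(371,320),(439,343),(392,517),(320,495)]),z)
for z in(.24,): info('big',f([(643,12),(703,87),(510,228),(449,152)]),z)
for z in(.12,.15,.18): info('small',f([(535,358),(580,370),(556,480),(508,468)]),z)
info('shaker',f([(532,572)]),.11)
g=lambda L:np.array(L)/4+[80,175]
info('harm',g([(497,297),(518,320),(415,398),(395,370)]),.024)
info('harm2',g([(493,124),(518,138),(462,217),(438,203)]),.02)
info('rosin',g([(557,506)]),.022)
for n in('harmonica','dish','rosin','holder','shaker','metronome'):
  for r in c[n]:
    m=r['region'].astype(np.uint8); (x,y),(w,h),a=cv2.minAreaRect(cv2.findNonZero(m)); 
    B=cv2.boxPoints(((x,y),(w,h),a)); info(n,B,.024)
E
```

```text
riser ctr [ 0.5323 -0.0896] edges [0.2762 0.1954 0.2791 0.1948] ang [-107.2  162.9   72.7  -17.9]
case ctr [ 0.4742 -0.2552] edges [0.0618 0.1576 0.0634 0.1601] ang [-110.7  161.    71.5  -19.6]
big ctr [ 0.7389 -0.4493] edges [0.0867 0.2236 0.0863 0.2262] ang [-147.5  124.4   34.2  -55.6]
small ctr [ 0.4817 -0.4414] edges [0.044  0.1095 0.0461 0.1105] ang [-106.8  162.7   74.3  -18.4]
small ctr [ 0.4787 -0.4301] edges [0.0429 0.1069 0.045  0.1078] ang [-106.8  162.7   74.3  -18.4]
small ctr [ 0.4758 -0.4189] edges [0.0419 0.1042 0.0439 0.1051] ang [-106.8  162.7   74.3  -18.4]
shaker ctr [ 0.3378 -0.4201] edges [0.] ang [0.]
harm ctr [0.436  0.2642] edges [0.0232 0.093  0.0254 0.0906] ang [-138.1  126.1   35.8  -55.4]
harm2 ctr [0.5665 0.2498] edges [0.0219 0.0719 0.0211 0.0716] ang [-120.7  144.6   58.6  -34.8]
rosin ctr [0.3194 0.191 ] edges [0.] ang [0.]
harmonica ctr [0.4911 0.4598] edges [0.1009 0.0352 0.1008 0.0347] ang [ -5.8 -99.2 173.9  81. ]
harmonica ctr [0.4377 0.2662] edges [0.0999 0.0298 0.0995 0.0296] ang [ -54.9 -144.3  125.    36.3]
harmonica ctr [0.5675 0.2521] edges [0.0749 0.0228 0.0748 0.0227] ang [ -33.6 -125.   146.3   55.3]
dish ctr [0.7789 0.2668] edges [0.0802 0.0764 0.0794 0.0764] ang [ -91.5 -179.9   88.5    0.7]
rosin ctr [0.3224 0.1914] edges [0.0522 0.0481 0.0519 0.0481] ang [-91.4 179.6  88.6   0. ]
holder ctr [0.3321 0.4533] edges [0.1202 0.1243 0.1196 0.1224] ang [ -13.2 -105.9  165.9   74.4]
shaker ctr [ 0.4954 -0.2817] edges [0.2161 0.1205 0.2151 0.1174] ang [ -18.4 -107.3  160.8   73.2]
shaker ctr [ 0.3387 -0.4301] edges [0.0809 0.0484 0.0804 0.0484] ang [-91.4 174.8  88.6  -4.6]
metronome ctr [0.6731 0.4543] edges [0.1157 0.1318 0.1139 0.1315] ang [ -76.9 -165.1  102.9   15.7]
```

```bash
cat > fit.py <<'E'
from h import *
from scipy.optimize import least_squares
def fit(obs,L,W,H,x0,zb=0):
    # obs: list (cam, idx, px)
    def r(p):
        B=box(*p,L,W,zb,zb+H)
        return np.concatenate([(proj(c,B[i])[0]-q) for c,i,q in obs])
    s=least_squares(r,x0,loss='soft_l1');return s.x,np.abs(s.fun).max(),np.sqrt((s.fun**2).mean())
def draw(im,c,B,col):
    p=proj(c,B)
    for i in range(4):
        for a,b in((i,(i+1)%4),(i+4,(i+1)%4+4),(i,i+4)):
            cv2.line(im,*[tuple(int(round(v*16)) for v in (p[k]+.5)*S-.5*0) for k in(a,b)],col,1,cv2.LINE_AA,4)
S=1
E
python3 - <<'E'
import fit; from fit import *
P=pickle.load(open('p0.pkl','rb'));t=P['top'];s=P['scene']
f=lambda X,Y:np.array([255+X/2.857,90+Y/2.857]); g=lambda X,Y:np.array([80+X/2.857,120+Y/2.857])
h=lambda X,Y:np.array([80+X/4,175+Y/4])
# idx: 0(-u,-v)1(+u,-v)2(+u,+v)3(-u,+v); u~72deg, v~162deg(-x)
case=[(t,5,f(320,495)),(t,6,f(371,320)),(t,7,f(439,343)),(t,4,f(392,517))]
# v at 162 => -x : image down in top. so -v is up(+x)
case=[(t,6,f(320,495)),(t,5,f(371,320)),(t,4,f(439,343)),(t,7,f(392,517)),
      (s,7,g(387,72)),(s,6,g(428,93)),(s,5,g(350,180)),(s,4,g(308,160)),(s,1,g(375,306))]
out={}
out['case']=((.065,.16,.24,0),fit.fit(case,.065,.16,.24,[.474,-.255,1.25]))
ri=[(t,6,f(12,443)),(t,5,f(65,268)),(t,4,f(317,337)),(t,7,f(272,517)),(s,6,g(651,287)),(s,5,g(580,408))]
out['riser']=((.28,.2,.01,0),fit.fit(ri,.28,.2,.01,[.532,-.09,1.26]))
ha=[(t,5,h(497,297)),(t,4,h(518,320)),(t,7,h(415,398)),(t,6,h(395,370))]
out['harm']=((.026,.1,.024,0),fit.fit([(t,5,h(395,370)),(t,6,h(415,398)),(t,7,h(518,320)),(t,4,h(497,297))],.026,.1,.024,[.437,.265,np.radians(215)]))
for sc in(1.2,1.25,1.3,1.35,1.4):
    b=[(t,5,f(643,12)),(t,4,f(703,87)),(t,7,f(510,228)),(t,6,f(449,152)),(s,5,g(45,297)),(s,4,g(28,235)),(s,7,g(232,185)),(s,6,g(250,232))]
    print(sc,fit.fit(b,.065*sc,.16*sc,.24*sc,[.71,-.41,np.radians(35)]))
for sc in(.55,.6,.65,.7,.75):
    b=[(t,5,f(535,358)),(t,4,f(580,370)),(t,7,f(556,480)),(t,6,f(508,468))]
    print(sc,fit.fit(b,.065*sc,.16*sc,.24*sc,[.478,-.43,np.radians(73)]))
for k,(d,r) in out.items(): print(k,r[0].round(4),np.degrees(r[0][2]),r[1:])
pickle.dump({k:r[0] for k,(d,r) in out.items()},open('pose.pkl','wb'))
fit.S=2
it=cv2.resize(t['img'][...,::-1],None,fx=2,fy=2);is_=cv2.resize(s['img'][...,::-1],None,fx=2,fy=2)
for k,(d,r) in out.items():
    B=box(*r[0],d[0],d[1],0,d[2])
    draw(it,t,B,(255,0,255));draw(is_,s,B,(255,0,255))
cv2.imwrite('pics/ov_t.png',it[170:700,250:1050]);cv2.imwrite('pics/ov_s.png',is_[170:640,150:950])
E
```

```text
Traceback (most recent call last):
AttributeError: 'function' object has no attribute 'fit'
```

```bash
mv fit.py ff.py
python3 - <<'E'
import ff; from ff import *
P=pickle.load(open('p0.pkl','rb'));t=P['top'];s=P['scene']
f=lambda X,Y:np.array([255+X/2.857,90+Y/2.857]); g=lambda X,Y:np.array([80+X/2.857,120+Y/2.857])
h=lambda X,Y:np.array([80+X/4,175+Y/4])
case=[(t,6,f(320,495)),(t,5,f(371,320)),(t,4,f(439,343)),(t,7,f(392,517)),
      (s,7,g(387,72)),(s,6,g(428,93)),(s,5,g(350,180)),(s,4,g(308,160)),(s,1,g(375,306))]
out={}
out['case']=((.065,.16,.24,0),fit(case,.065,.16,.24,[.474,-.255,1.25]))
ri=[(t,6,f(12,443)),(t,5,f(65,268)),(t,4,f(317,337)),(t,7,f(272,517)),(s,6,g(651,287)),(s,5,g(580,408))]
out['riser']=((.28,.2,.01,0),fit(ri,.28,.2,.01,[.532,-.09,1.26]))
out['harm']=((.026,.1,.024,0),fit([(t,5,h(395,370)),(t,6,h(415,398)),(t,7,h(518,320)),(t,4,h(497,297))],.026,.1,.024,[.437,.265,np.radians(215)]))
for sc in(1.2,1.25,1.3,1.35,1.4):
    b=[(t,5,f(643,12)),(t,4,f(703,87)),(t,7,f(510,228)),(t,6,f(449,152)),(s,5,g(45,297)),(s,4,g(28,235)),(s,7,g(232,185)),(s,6,g(250,232))]
    print(sc,fit(b,.065*sc,.16*sc,.24*sc,[.71,-.41,np.radians(35)]))
for sc in(.55,.6,.65,.7,.75):
    b=[(t,5,f(535,358)),(t,4,f(580,370)),(t,7,f(556,480)),(t,6,f(508,468))]
    print(sc,fit(b,.065*sc,.16*sc,.24*sc,[.478,-.43,np.radians(73)]))
for k,(d,r) in out.items(): print(k,r[0].round(4),np.degrees(r[0][2]),r[1:])
pickle.dump({k:r[0] for k,(d,r) in out.items()},open('pose.pkl','wb'))
ff.S=2
it=cv2.resize(t['img'][...,::-1],None,fx=2,fy=2);is_=cv2.resize(s['img'][...,::-1],None,fx=2,fy=2)
for k,(d,r) in out.items():
    B=box(*r[0],d[0],d[1],0,d[2])
    draw(it,t,B,(255,0,255));draw(is_,s,B,(255,0,255))
cv2.imwrite('pics/ov_t.png',it[170:700,250:1050]);cv2.imwrite('pics/ov_s.png',is_[170:640,150:950])
E
```

```text
1.2 (array([ 0.70995477, -0.42655752,  0.53111187]), np.float64(9.945221716728426), np.float64(4.046176393882791))
1.25 (array([ 0.712757  , -0.42072309,  0.56588398]), np.float64(4.817569294601952), np.float64(2.2403385631636143))
1.3 (array([ 0.71457521, -0.41643752,  0.58870639]), np.float64(6.06662694094652), np.float64(1.9558864554248734))
1.35 (array([ 0.71352654, -0.4119091 ,  0.59579583]), np.float64(9.858446657363231), np.float64(3.424966817296359))
1.4 (array([ 0.71527951, -0.40825953,  0.62740956]), np.float64(13.515953051652644), np.float64(5.423471889763651))
0.55 (array([ 0.47865507, -0.43726199,  1.28409907]), np.float64(4.6287766871364795), np.float64(2.976190188017213))
0.6 (array([ 0.4787892 , -0.4327503 ,  1.27114096]), np.float64(2.383812619936066), np.float64(1.704509370966419))
0.65 (array([ 0.47811292, -0.42796894,  1.26434204]), np.float64(0.7805551823005317), np.float64(0.46534625648600336))
0.7 (array([ 0.47707442, -0.42350948,  1.25978733]), np.float64(1.5029932467193134), np.float64(0.9126043936344709))
0.75 (array([ 0.47680111, -0.419375  ,  1.25275362]), np.float64(3.6704463095211395), np.float64(2.233944596621744))
case [ 0.4743 -0.2537  1.2285] 70.38528114495162 (np.float64(3.0012385594848183), np.float64(1.2396817639577815))
riser [ 0.533  -0.0886  1.268 ] 72.65292748390013 (np.float64(1.4229907646795823), np.float64(0.7785539473083413))
harm [0.4352 0.2643 2.5765] 147.6244088683534 (np.float64(22.29332228686542), np.float64(12.457911460924262))
```

View pics/ov_t.png

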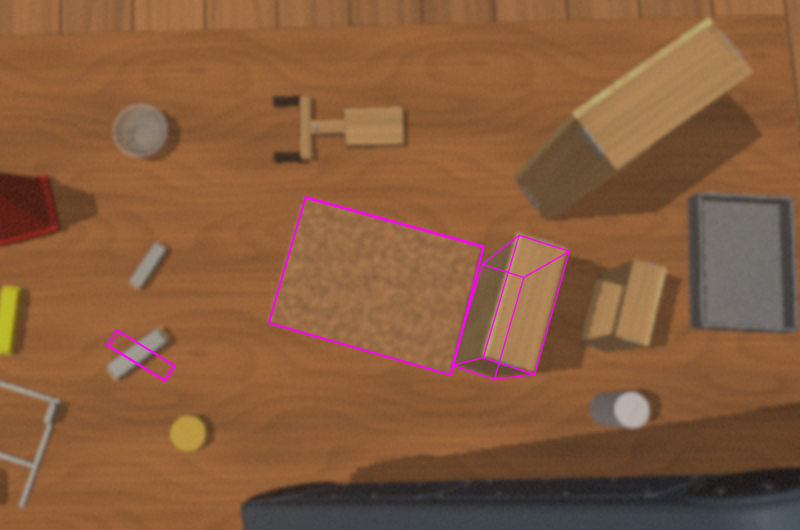

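View pics/ov_s.png

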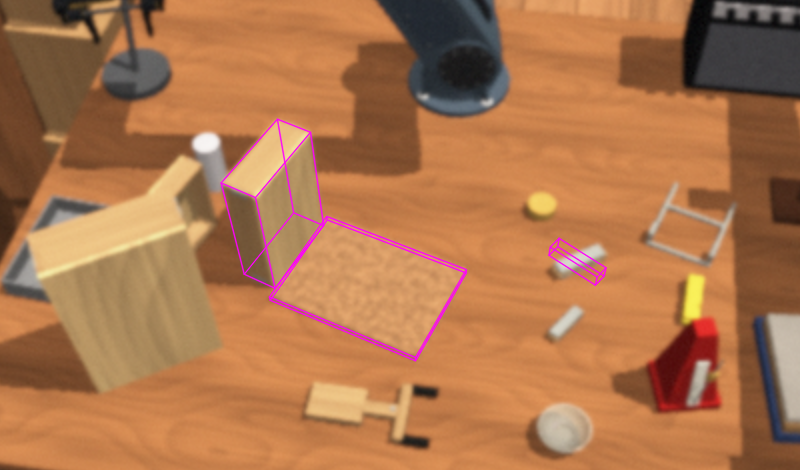

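```bash
cat > calc.py <<'E'
import sys,numpy as np
from rig import robot
from scipy.spatial.transform import Rotation as R
# calc.py x y z phi_deg nrows
def plan(tx,ty,tz,phi,n):
    o=robot.get_obs();M=R.from_quat(o['tool_rot']).as_matrix();p=o['position']
    ph=np.degrees(np.arctan2(M[1,0],M[0,0]));d=(phi-ph+180)%360-180
    print('t %.2f pos'%o['time'],p.round(4),'phi %.2f'%ph,'F',o['ft_force'].round(1),'grip %.4f'%o['grip_width'],'tilt',M[2,2].round(5))
    st=(np.array([tx,ty,tz])-p)/n*1000
    for i in range(n):
        a=np.radians(ph+d*i/n);x=[np.cos(a),np.sin(a)];y=[np.sin(a),-np.cos(a)]
        print('{"x":%.1f,"y":%.1f,"z":%.1f,"spin":%.3f}'%(np.dot(x,st[:2]),np.dot(y,st[:2]),-st[2],-np.radians(d)/n),end=', ')
    print()
plan(*map(float,sys.argv[1:5]),int(sys.argv[5]))
E
python3 calc.py .447 -.325 .222 72 9
```

```text
t 1.00 pos [ 0.2072 -0.5897  0.2226] phi 19.36 F [ 0.   0.5 -0.1] grip 0.0871 tilt -1.0
{"x":34.9,"y":-18.9,"z":0.1,"spin":-0.102}, {"x":36.6,"y":-15.3,"z":0.1,"spin":-0.102}, {"x":38.0,"y":-11.4,"z":0.1,"spin":-0.102}, {"x":39.0,"y":-7.5,"z":0.1,"spin":-0.102}, {"x":39.5,"y":-3.5,"z":0.1,"spin":-0.102}, {"x":39.7,"y":0.5,"z":0.1,"spin":-0.102}, {"x":39.4,"y":4.6,"z":0.1,"spin":-0.102}, {"x":38.7,"y":8.6,"z":0.1,"spin":-0.102}, {"x":37.7,"y":12.5,"z":0.1,"spin":-0.102},
```

play_rows([
  {"x":35,"y":-19,"z":0,"spin":-0.11},
  {"x":37,"y":-15,"z":0,"spin":-0.11},
  {"x":38,"y":-11,"z":0,"spin":-0.11},
  {"x":39,"y":-7,"z":0,"spin":-0.11},
  {"x":39,"y":-3,"z":0,"spin":-0.11},
  {"x":40,"y":1,"z":0,"spin":-0.11},
], grip=0, newtons=20)

```text
time: 1.6
position: [0.3654, -0.4115, 0.2221]
tool_rot: [0.874, 0.485, -0.001, 0.003]
ft_force: [0.7, -0.3, 0.6]
grip_width: 0.0468
```

```bash
python3 calc.py .447 -.325 .222 72 5
```

```text
t 1.60 pos [ 0.3654 -0.4115  0.2221] phi 58.05 F [ 0.7 -0.3  0.6] grip 0.0468 tilt -0.99998
{"x":23.3,"y":4.7,"z":0.0,"spin":-0.049}, {"x":23.1,"y":5.8,"z":0.0,"spin":-0.049}, {"x":22.7,"y":6.9,"z":0.0,"spin":-0.049}, {"x":22.4,"y":8.0,"z":0.0,"spin":-0.049}, {"x":22.0,"y":9.1,"z":0.0,"spin":-0.049},
```

play_rows([
  {"x":23,"y":5,"z":0,"spin":-0.05},
  {"x":23,"y":6,"z":0,"spin":-0.05},
  {"x":23,"y":7,"z":0,"spin":-0.05},
  {"x":20,"y":8,"z":0,"spin":-0.05},
  {"x":12,"y":8,"z":0,"spin":-0.05},
  {"x":0,"y":0,"z":0,"spin":0},
])

```text
time: 2.2
position: [0.447, -0.3274, 0.2226]
tool_rot: [0.801, 0.599, -0.001, 0.003]
ft_force: [-0.3, -0.3, 0.3]
grip_width: 0.0025
```

```bash
python3 calc.py .447 -.325 .222 72 5;  python3 - <<'E'
from rig import cams
import cv2
for n in('top','scene'):
    c=cams.camera(n);cv2.imwrite(f'pics/{n}1.png',c['img'][...,::-1])
a=cv2.imread('pics/top1.png');b=cv2.imread('pics/scene1.png')
cv2.imwrite('pics/m1.png',cv2.hconcat([cv2.resize(a[120:320,300:500],(400,400)),cv2.resize(b[100:300,80:280],(400,400))]))
E
```

```text
t 2.20 pos [ 0.447  -0.3274  0.2226] phi 73.54 F [-0.3 -0.3  0.3] grip 0.0025 tilt -0.99998
{"x":0.5,"y":-0.1,"z":0.1,"spin":0.005}, {"x":0.5,"y":-0.1,"z":0.1,"spin":0.005}, {"x":0.5,"y":-0.2,"z":0.1,"spin":0.005}, {"x":0.5,"y":-0.2,"z":0.1,"spin":0.005}, {"x":0.5,"y":-0.2,"z":0.1,"spin":0.005},
```

View pics/m1.png

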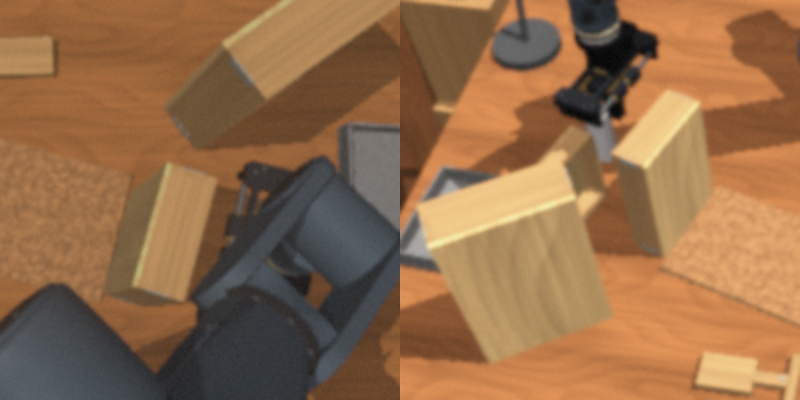

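play_rows([
  {"x":10,"y":0,"z":-3,"spin":0.02},
  {"x":10,"y":0,"z":0,"spin":0.01},
  {"x":8,"y":0,"z":0,"spin":0},
  {"x":6,"y":0,"z":0,"spin":0},
  {"x":6,"y":0,"z":0,"spin":0},
  {"x":6,"y":0,"z":0,"spin":0},
  {"x":6,"y":0,"z":0,"spin":0},
  {"x":6,"y":0,"z":0,"spin":0},
])

```text
time: 3.1
position: [0.4623, -0.2752, 0.2249]
tool_rot: [0.813, 0.582, -0.003, 0.004]
ft_force: [-0.4, -0.6, -0.4]
grip_width: 0.0003
```

```bash
cat > look.py <<'E'
import sys,cv2
from rig import cams
k=sys.argv[1];q=[int(v) for v in sys.argv[2:10]] if len(sys.argv)>3 else [120,320,220,420,100,300,120,320]
a=cams.camera('top')['img'][...,::-1];b=cams.camera('scene')['img'][...,::-1]
cv2.imwrite(f'pics/m{k}.png',cv2.hconcat([cv2.resize(a[q[0]:q[1],q[2]:q[3]],(400,400)),cv2.resize(b[q[4]:q[5],q[6]:q[7]],(400,400))]))
E
python3 calc.py .447 -.325 .222 72 1; python3 look.py 2
```

```text
t 3.10 pos [ 0.4623 -0.2752  0.2249] phi 71.17 F [-0.4 -0.6 -0.4] grip 0.0003 tilt -0.99996
{"x":-52.1,"y":1.6,"z":2.9,"spin":-0.014},
```

View pics/m2.png

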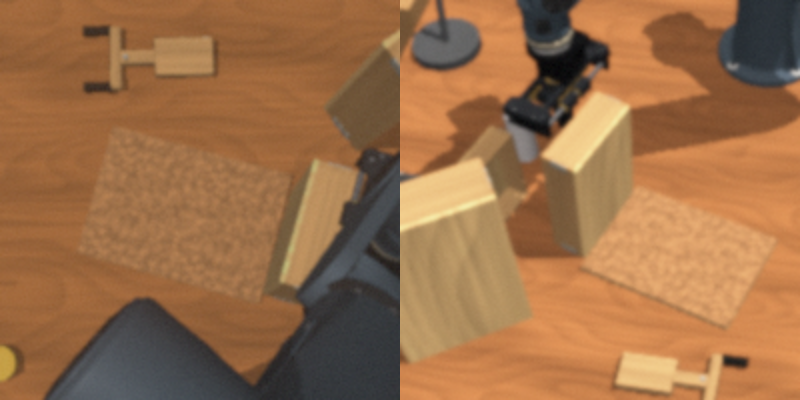

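play_rows([
  {"x":8,"y":0,"z":0,"spin":0},
  {"x":8,"y":0,"z":0,"spin":0},
  {"x":8,"y":0,"z":0,"spin":0},
  {"x":8,"y":0,"z":0,"spin":0},
  {"x":8,"y":0,"z":0,"spin":0},
])

```text
time: 3.7
position: [0.4761, -0.2341, 0.2242]
tool_rot: [0.813, 0.582, -0.002, 0.003]
ft_force: [0.2, 0.4, 0.2]
grip_width: -0.0001
```

```bash
python3 look.py 3
```

```text
(no output)
```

View pics/m3.png

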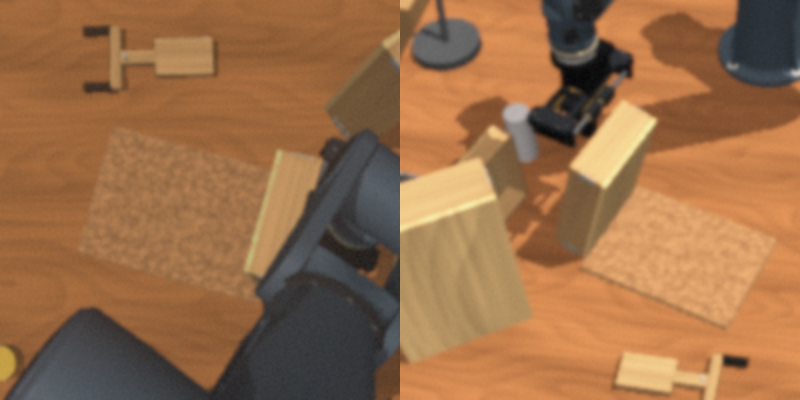

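Tipping about its bottom edge. Continue.

play_rows([
  {"x":8,"y":0,"z":0,"spin":0},
  {"x":8,"y":0,"z":0,"spin":0},
  {"x":8,"y":0,"z":0,"spin":0},
  {"x":8,"y":0,"z":0,"spin":0},
])

```text
time: 4.2
position: [0.4871, -0.2018, 0.224]
tool_rot: [0.813, 0.582, -0.002, 0.003]
ft_force: [0.1, -0.7, 0.8]
grip_width: 0.0002
```

```bash
python3 look.py 4
```

```text
(no output)
```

View pics/m4.png

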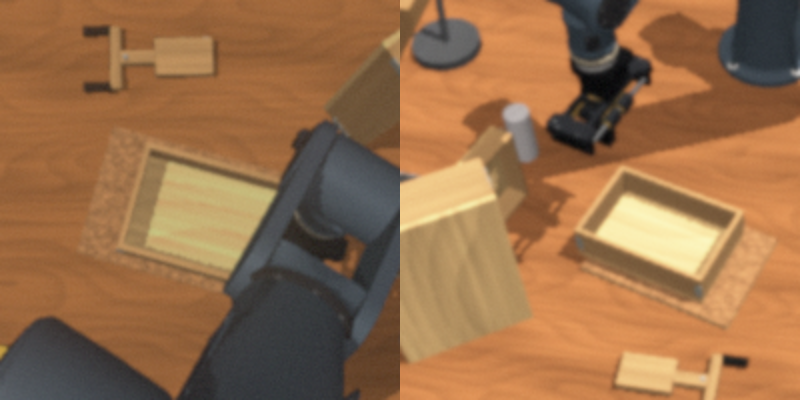

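```bash
python3 calc.py .4365 .265 .14 125.5 11
```

```text
t 4.30 pos [ 0.4871 -0.2012  0.224 ] phi 71.24 F [-0.5 -0.8  0. ] grip 0.0002 tilt -0.99997
{"x":38.7,"y":-18.0,"z":7.6,"spin":-0.086}, {"x":40.1,"y":-14.6,"z":7.6,"spin":-0.086}, {"x":41.2,"y":-11.1,"z":7.6,"spin":-0.086}, {"x":42.0,"y":-7.5,"z":7.6,"spin":-0.086}, {"x":42.5,"y":-3.9,"z":7.6,"spin":-0.086}, {"x":42.6,"y":-0.2,"z":7.6,"spin":-0.086}, {"x":42.5,"y":3.5,"z":7.6,"spin":-0.086}, {"x":42.0,"y":7.1,"z":7.6,"spin":-0.086}, {"x":41.3,"y":10.7,"z":7.6,"spin":-0.086}, {"x":40.2,"y":14.2,"z":7.6,"spin":-0.086}, {"x":38.8,"y":17.6,"z":7.6,"spin":-0.086},
```

play_rows([
  {"x":39,"y":-18,"z":0,"spin":-0.09},
  {"x":40,"y":-15,"z":0,"spin":-0.09},
  {"x":41,"y":-11,"z":0,"spin":-0.09},
  {"x":42,"y":-7,"z":0,"spin":-0.09},
  {"x":42,"y":-4,"z":5,"spin":-0.09},
  {"x":43,"y":0,"z":10,"spin":-0.09},
  {"x":42,"y":3,"z":10,"spin":-0.09},
  {"x":42,"y":7,"z":10,"spin":-0.09},
], grip=1)

```text
time: 5.1
position: [0.4482, 0.1395, 0.1862]
tool_rot: [0.548, 0.836, -0.002, 0.01]
ft_force: [0.4, 0.3, 0.1]
grip_width: 0.0567
```

```bash
python3 calc.py .4365 .265 .12 125.5 5
```

```text
t 5.10 pos [0.4482 0.1395 0.1862] phi 113.49 F [0.4 0.3 0.1] grip 0.0567 tilt -0.99979
{"x":23.9,"y":7.8,"z":13.2,"spin":-0.042}, {"x":23.6,"y":8.8,"z":13.2,"spin":-0.042}, {"x":23.2,"y":9.8,"z":13.2,"spin":-0.042}, {"x":22.8,"y":10.8,"z":13.2,"spin":-0.042}, {"x":22.3,"y":11.7,"z":13.2,"spin":-0.042},
```

play_rows([
  {"x":24,"y":8,"z":13,"spin":-0.04},
  {"x":24,"y":9,"z":13,"spin":-0.04},
  {"x":23,"y":10,"z":13,"spin":-0.04},
  {"x":20,"y":11,"z":13,"spin":-0.04},
  {"x":12,"y":10,"z":10,"spin":-0.04},
  {"x":0,"y":0,"z":0,"spin":0},
])

```text
time: 5.7
position: [0.442, 0.2622, 0.1196]
tool_rot: [0.454, 0.891, -0.003, 0.011]
ft_force: [0.1, -1.0, 0.0]
grip_width: 0.0871
```

```bash
python3 - <<'E'
from ff import *
import ff
from rig import cams,nets
c={n:cams.camera(n) for n in('top','scene')}
pickle.dump(c,open('p1.pkl','wb'))
t,s=c['top'],c['scene']
x0=pickle.load(open('pose.pkl','rb'))['riser']
for n in('top','scene'):
    for o in ('case','harmonica'): print(n,o,[(round(a['conf'],2),np.round(a['pixel']),int(a['region'].sum())) for a in nets.outline_of(c[n],o)])
cv2.imwrite('pics/t5.png',cv2.resize(t['img'][130:310,190:430,::-1],(800,600),interpolation=2))
cv2.imwrite('pics/s5.png',cv2.resize(s['img'][150:300,280:480,::-1],(800,600),interpolation=2))
E
python3 calc.py .4365 .265 .12 125.5 1
```

```text
top case [(0.68, array([328., 230.]), 4763), (0.68, array([436., 238.]), 1456)]
top harmonica [(0.68, array([197., 217.]), 196), (0.61, array([129., 231.]), 148)]
scene case [(0.93, array([250., 217.]), 3476), (0.86, array([140., 229.]), 6283), (0.83, array([172., 184.]), 792)]
scene harmonica [(0.56, array([419., 232.]), 186), (0.48, array([364., 218.]), 228), (0.48, array([354., 245.]), 135)]
t 6.00 pos [0.4426 0.26   0.1214] phi 125.76 F [-0.2 -0.5 -1. ] grip 0.0872 tilt -0.99973
{"x":7.6,"y":-2.1,"z":1.4,"spin":0.005},
```

View pics/t5.png

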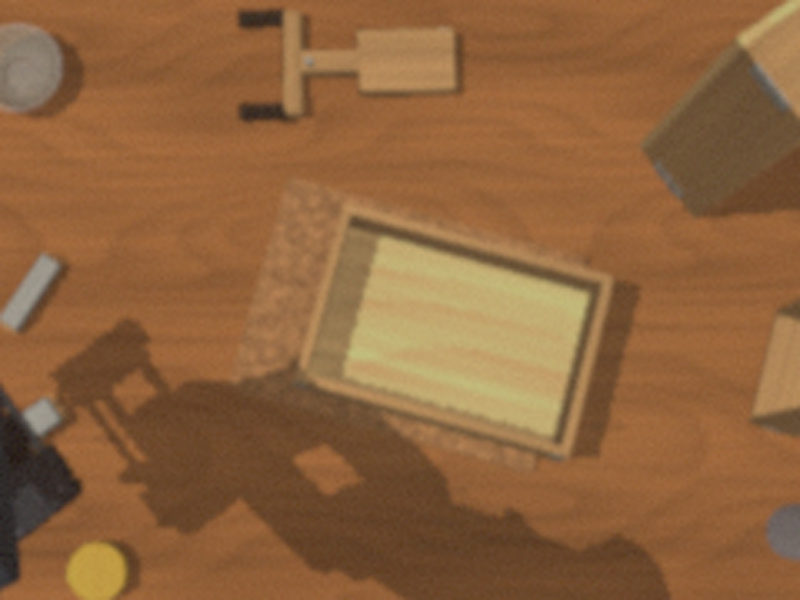

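View pics/s5.png

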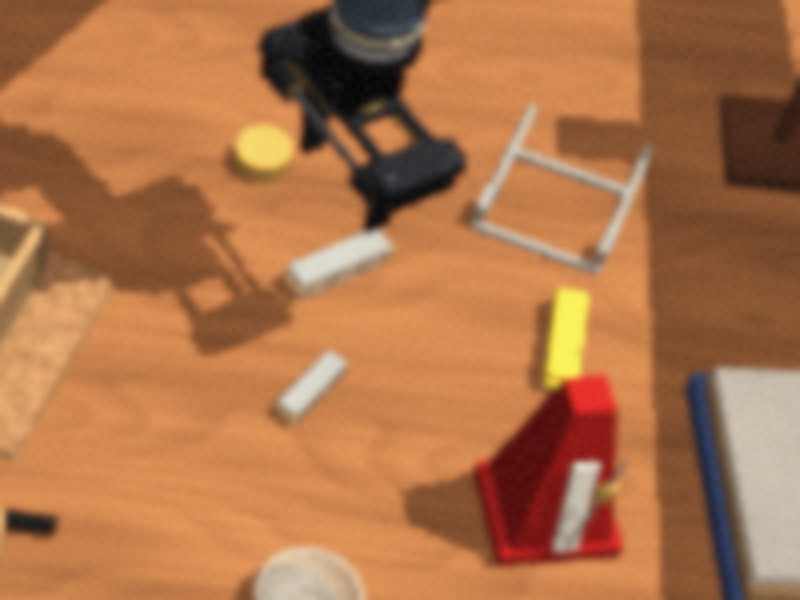

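Run:
```python
from ff import *
import ff
c=pickle.load(open('p1.pkl','rb'));t,s=c['top'],c['scene']
h=lambda X,Y:np.array([80+X/4,175+Y/4]); k=lambda X,Y:np.array([280+X/4,150+Y/4])
obT=[(t,5,h(497,297)),(t,4,h(518,320)),(t,7,h(415,398)),(t,6,h(395,370))]
# scene: which corner? 5 = large x, small... print predicted
B=box(.4365,.265,np.radians(35.5),.026,.1,0,.024)
print('scene pred',((proj(s,B)-[280,150])*4).round()); print('top pred',((proj(t,B)-[80,175])*4).round())
r=lambda X,Y:np.array([190+X*.3,130+Y*.3])
Rm=[(t,r(350,205)),(t,r(613,272)),(t,r(570,455)),(t,r(302,378))]
w=onz(t,[q for _,q in Rm],.075)[:,:2];e=np.roll(w,-1,0)-w
print('rim',w.mean(0).round(4),np.linalg.norm(e,axis=1).round(3),np.degrees(np.arctan2(e[:,1],e[:,0])).round(1))
o=[(t,4,Rm[1][1]),(t,7,Rm[2][1]),(t,6,Rm[3][1]),(t,5,Rm[0][1])]
rs=fit(o,.24,.16,.065,[.52,-.13,1.26],.01);print(rs,np.degrees(rs[0][2]))
pickle.dump(rs[0],open('caselie.pkl','wb'))
ff.S=3
im=cv2.resize(s['img'][...,::-1],None,fx=3,fy=3)
draw(im,s,B,(255,0,255));draw(im,s,box(*rs[0],.24,.16,.01,.075),(255,0,255));cv2.imwrite('pics/ov5.png',im[480:900,560:1300])
ff.S=4;t0=pickle.load(open('p0.pkl','rb'))['top'];im=cv2.resize(t0['img'][...,::-1],None,fx=4,fy=4);draw(im,t0,B,(255,0,255));cv2.imwrite('pics/ov5t.png',im[900:1200,640:1000])
```

```text
scene pred [[274. 280.]
 [289. 301.]
 [387. 259.]
 [371. 239.]
 [276. 263.]
 [292. 285.]
 [390. 243.]
 [374. 222.]]
top pred [[526. 321.]
 [506. 293.]
 [396. 374.]
 [416. 402.]
 [521. 319.]
 [501. 290.]
 [389. 372.]
 [409. 401.]]
rim [ 0.519 -0.125] [0.233 0.162 0.235 0.156] [-106.1  163.5   72.5  -17. ]
(array([ 0.5192181 , -0.12498873,  1.27747258]), np.float64(1.184117517135121), np.float64(0.8713771395280911)) 73.19378742937572
```

View pics/ov5.png

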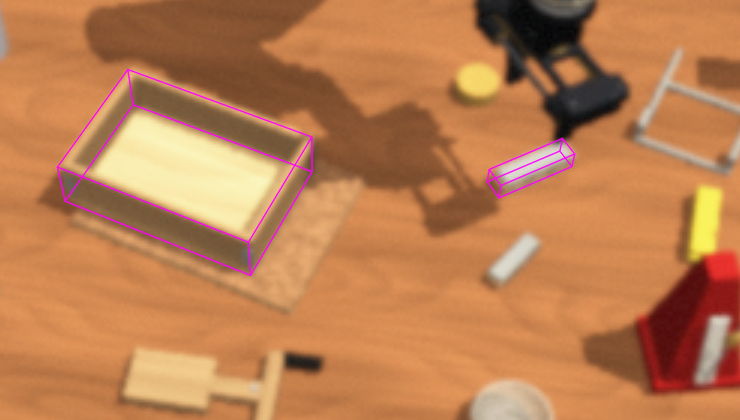

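View pics/ov5t.png

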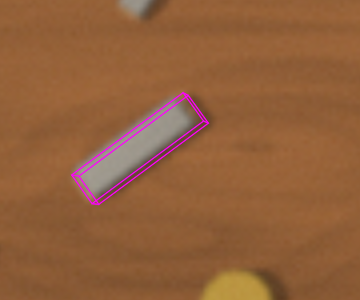

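play_rows([
  {"x":4,"y":-1,"z":20,"spin":0},
  {"x":4,"y":-1,"z":25,"spin":0},
  {"x":0,"y":0,"z":25,"spin":0},
  {"x":0,"y":0,"z":20,"spin":0},
  {"x":0,"y":0,"z":0,"spin":0},
])

```text
time: 6.5
position: [0.4431, 0.2617, 0.0332]
tool_rot: [0.459, 0.888, 0.002, 0.015]
ft_force: [-0.9, 0.3, 0.4]
grip_width: 0.0868
```

```bash
python3 calc.py .4365 .265 .004 125.5 2; python3 look.py 6 190 290 150 250 180 280 330 430
```

```text
t 6.50 pos [0.4431 0.2617 0.0332] phi 125.30 F [-0.9  0.3  0.4] grip 0.0868 tilt -0.99952
{"x":3.2,"y":-1.7,"z":14.6,"spin":-0.002}, {"x":3.2,"y":-1.7,"z":14.6,"spin":-0.002},
```

View pics/m6.png

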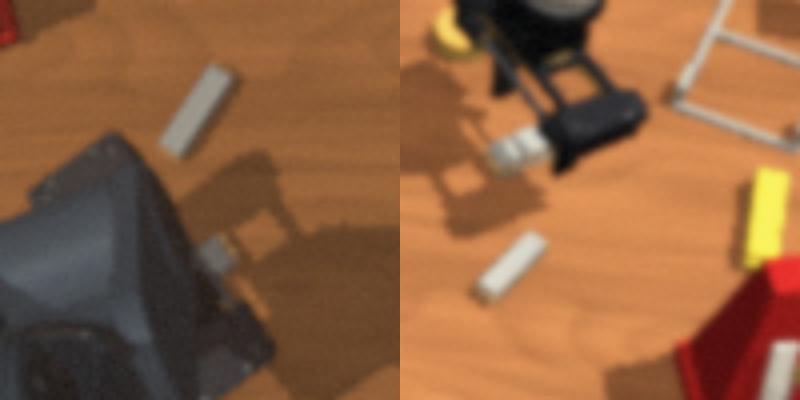

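play_rows([
  {"x":4,"y":-2,"z":11,"spin":0},
  {"x":4,"y":-2,"z":10,"spin":0},
  {"x":0,"y":0,"z":5,"spin":0},
  {"x":0,"y":0,"z":0,"spin":0},
])

```text
time: 7.0
position: [0.4391, 0.2672, 0.01]
tool_rot: [0.459, 0.888, 0.006, 0.019]
ft_force: [-0.6, 0.7, -0.4]
grip_width: 0.0868
```

```bash
python3 calc.py .4365 .265 .004 125.5 1; python3 -c "
from rig import robot
from scipy.spatial.transform import Rotation as R
print(R.from_quat(robot.get_obs()['tool_rot']).as_matrix().round(3))"
```

```text
t 7.00 pos [0.4391 0.2672 0.01  ] phi 125.26 F [-0.6  0.7 -0.4] grip 0.0868 tilt -0.99922
{"x":-0.3,"y":-3.4,"z":6.0,"spin":-0.004}, 
[[-0.577  0.816  0.039]
 [ 0.816  0.578 -0.008]
 [-0.029  0.027 -0.999]]
```

play_rows([
  {"x":0,"y":-3,"z":4,"spin":0},
  {"x":0,"y":0,"z":1,"spin":0},
])

```text
time: 7.2
position: [0.4367, 0.2655, 0.0048]
tool_rot: [0.459, 0.888, 0.006, 0.019]
ft_force: [-0.0, -0.5, -0.9]
grip_width: 0.0872
```

play_rows([
  {"x":0,"y":0,"z":0,"spin":0},
  {"x":0,"y":0,"z":0,"spin":0},
  {"x":0,"y":0,"z":0,"spin":0},
  {"x":0,"y":0,"z":0,"spin":0},
  {"x":0,"y":0,"z":0,"spin":0},
  {"x":0,"y":0,"z":0,"spin":0},
  {"x":0,"y":0,"z":0,"spin":0},
], grip=0, newtons=25)

```text
time: 7.9
position: [0.4374, 0.2657, 0.0053]
tool_rot: [0.459, 0.888, 0.006, 0.02]
ft_force: [0.4, -0.3, -0.1]
grip_width: 0.039
```

```bash
python3 calc.py .4365 .265 .004 125.5 1; python3 look.py 7 190 290 150 250 180 280 330 430
```

```text
t 7.90 pos [0.4374 0.2657 0.0053] phi 125.28 F [ 0.4 -0.3 -0.1] grip 0.0390 tilt -0.99915
{"x":-0.0,"y":-1.1,"z":1.3,"spin":-0.004},
```

View pics/m7.png

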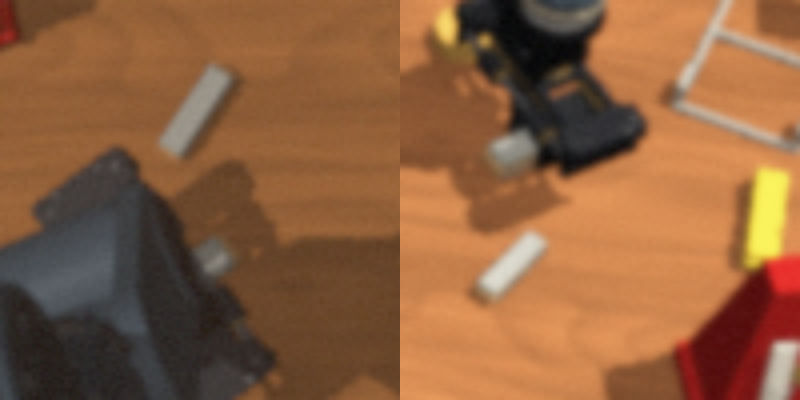

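Still closing (39 mm); wait, then lift.

play_rows([
  {"x":0,"y":0,"z":0,"spin":0},
  {"x":0,"y":0,"z":0,"spin":0},
  {"x":0,"y":0,"z":0,"spin":0},
  {"x":0,"y":0,"z":0,"spin":0},
])

```text
time: 8.4
position: [0.4379, 0.2659, 0.0054]
tool_rot: [0.459, 0.888, 0.007, 0.02]
ft_force: [0.8, 0.4, 0.5]
grip_width: 0.0261
```

play_rows([
  {"x":0,"y":0,"z":-15,"spin":0},
  {"x":0,"y":0,"z":-25,"spin":0},
  {"x":0,"y":0,"z":-30,"spin":0},
  {"x":0,"y":0,"z":-30,"spin":0},
  {"x":0,"y":0,"z":-30,"spin":0},
  {"x":0,"y":0,"z":-10,"spin":0},
])

```text
time: 9.0
position: [0.4283, 0.2653, 0.1461]
tool_rot: [0.459, 0.888, 0.002, 0.016]
ft_force: [-0.0, -0.1, -2.7]
grip_width: 0.026
```

```bash
python3 calc.py .519 -.125 .14 73 11; python3 look.py 8 190 290 150 250 160 280 310 430; python3 -c "
from rig import robot
from scipy.spatial.transform import Rotation as R
print(R.from_quat(robot.get_obs()['tool_rot']).as_matrix().round(3))"
```

```text
t 9.00 pos [0.4283 0.2653 0.1461] phi 125.28 F [-0.  -0.1 -2.7] grip 0.0260 tilt -0.9995
{"x":-33.7,"y":-13.8,"z":0.6,"spin":0.083}, {"x":-34.8,"y":-10.9,"z":0.6,"spin":0.083}, {"x":-35.5,"y":-8.0,"z":0.6,"spin":0.083}, {"x":-36.1,"y":-5.0,"z":0.6,"spin":0.083}, {"x":-36.4,"y":-2.0,"z":0.6,"spin":0.083}, {"x":-36.4,"y":1.0,"z":0.6,"spin":0.083}, {"x":-36.2,"y":4.0,"z":0.6,"spin":0.083}, {"x":-35.7,"y":7.0,"z":0.6,"spin":0.083}, {"x":-35.0,"y":9.9,"z":0.6,"spin":0.083}, {"x":-34.1,"y":12.8,"z":0.6,"spin":0.083}, {"x":-32.9,"y":15.6,"z":0.6,"spin":0.083}, 
[[-0.577  0.816  0.028]
 [ 0.816  0.578 -0.011]
 [-0.026  0.017 -1.   ]]
```

View pics/m8.png

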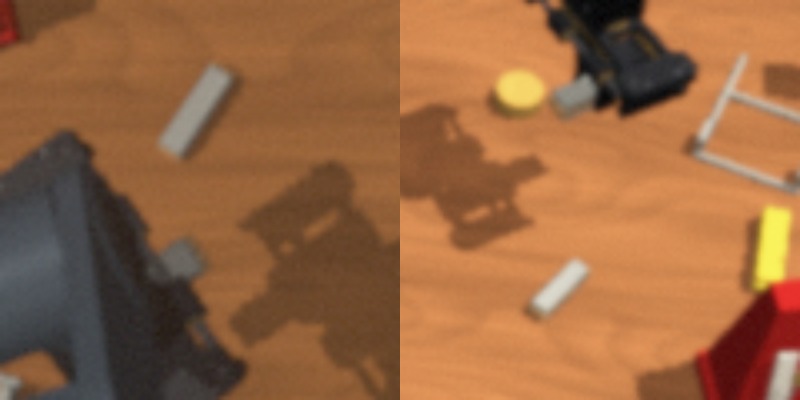

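play_rows([
  {"x":-34,"y":-14,"z":0,"spin":0.09},
  {"x":-35,"y":-11,"z":0,"spin":0.09},
  {"x":-36,"y":-8,"z":0,"spin":0.09},
  {"x":-36,"y":-5,"z":0,"spin":0.09},
  {"x":-36,"y":-2,"z":0,"spin":0.09},
  {"x":-36,"y":1,"z":0,"spin":0.09},
  {"x":-36,"y":4,"z":0,"spin":0.09},
  {"x":-36,"y":7,"z":0,"spin":0.09},
])

```text
time: 9.9
position: [0.4774, -0.0266, 0.1356]
tool_rot: [0.749, 0.662, -0.001, 0.005]
ft_force: [0.2, -0.2, -1.1]
grip_width: 0.0256
```

```bash
python3 calc.py .519 -.125 .14 73 5
```

```text
t 9.90 pos [ 0.4774 -0.0266  0.1356] phi 82.94 F [ 0.2 -0.2 -1.1] grip 0.0256 tilt -0.99995
{"x":-18.5,"y":10.7,"z":-0.9,"spin":0.035}, {"x":-18.1,"y":11.3,"z":-0.9,"spin":0.035}, {"x":-17.7,"y":11.9,"z":-0.9,"spin":0.035}, {"x":-17.3,"y":12.5,"z":-0.9,"spin":0.035}, {"x":-16.8,"y":13.1,"z":-0.9,"spin":0.035},
```

play_rows([
  {"x":-18,"y":11,"z":0,"spin":0.03},
  {"x":-18,"y":11,"z":0,"spin":0.03},
  {"x":-18,"y":12,"z":0,"spin":0.03},
  {"x":-16,"y":12,"z":0,"spin":0.03},
  {"x":-8,"y":7,"z":0,"spin":0.02},
  {"x":0,"y":0,"z":0,"spin":0},
])

```text
time: 10.5
position: [0.5118, -0.1209, 0.1252]
tool_rot: [0.799, 0.601, -0.006, -0.003]
ft_force: [-0.2, 1.1, -0.9]
grip_width: 0.026
```

```bash
python3 calc.py .519 -.125 .08 73 4; python3 look.py 9 150 310 250 410 130 290 170 330
```

```text
t 10.50 pos [ 0.5118 -0.1209  0.1252] phi 73.93 F [-0.2  1.1 -0.9] grip 0.0260 tilt -0.99991
{"x":-0.5,"y":2.0,"z":11.3,"spin":0.004}, {"x":-0.5,"y":2.0,"z":11.3,"spin":0.004}, {"x":-0.5,"y":2.0,"z":11.3,"spin":0.004}, {"x":-0.5,"y":2.0,"z":11.3,"spin":0.004},
```

View pics/m9.png

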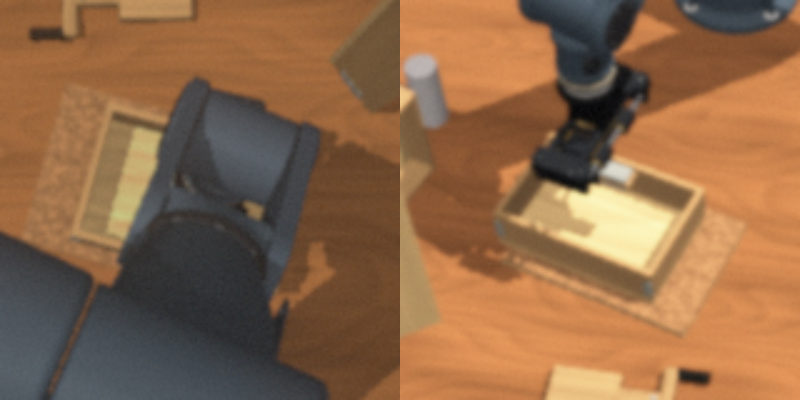

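play_rows([
  {"x":0,"y":3,"z":15,"spin":0},
  {"x":0,"y":3,"z":20,"spin":0},
  {"x":0,"y":3,"z":20,"spin":0},
  {"x":0,"y":0,"z":20,"spin":0},
  {"x":0,"y":0,"z":10,"spin":0},
  {"x":0,"y":0,"z":0,"spin":0},
])

```text
time: 11.2
position: [0.5157, -0.1146, 0.0389]
tool_rot: [0.796, 0.605, -0.006, -0.005]
ft_force: [-0.2, -1.1, -0.3]
grip_width: 0.0256
```

```bash
python3 calc.py .519 -.125 .022 73 2; python3 -c "
from rig import robot
from scipy.spatial.transform import Rotation as R
print(R.from_quat(robot.get_obs()['tool_rot']).as_matrix().round(3))"
```

```text
t 11.20 pos [ 0.5157 -0.1146  0.0389] phi 74.53 F [-0.2 -1.1 -0.3] grip 0.0256 tilt -0.99987
{"x":-4.6,"y":3.0,"z":8.5,"spin":0.013}, {"x":-4.5,"y":3.0,"z":8.5,"spin":0.013}, 
[[ 0.267  0.964 -0.016]
 [ 0.964 -0.267  0.001]
 [-0.004 -0.016 -1.   ]]
```

play_rows([
  {"x":-5,"y":3,"z":6,"spin":0.02},
  {"x":-3,"y":2,"z":4,"spin":0},
  {"x":0,"y":0,"z":3,"spin":0},
])

```text
time: 11.5
position: [0.5194, -0.1238, 0.027]
tool_rot: [0.802, 0.597, -0.006, -0.004]
ft_force: [0.1, -0.0, -2.2]
grip_width: 0.026
```

play_rows([
  {"x":0,"y":0,"z":2,"spin":0},
  {"x":0,"y":0,"z":0,"spin":0},
])

```text
time: 11.7
position: [0.5198, -0.1244, 0.0252]
tool_rot: [0.802, 0.597, -0.005, -0.003]
ft_force: [0.3, 0.1, -1.3]
grip_width: 0.0257
```

play_rows([
  {"x":0,"y":0,"z":2,"spin":0},
  {"x":0,"y":0,"z":0,"spin":0},
])

```text
time: 11.9
position: [0.5199, -0.1245, 0.0235]
tool_rot: [0.802, 0.597, -0.005, -0.003]
ft_force: [0.4, 0.3, -1.9]
grip_width: 0.0259
```

play_rows([
  {"x":0,"y":0,"z":1.5,"spin":0},
  {"x":0,"y":0,"z":0,"spin":0},
])

```text
time: 12.1
position: [0.5203, -0.1246, 0.0224]
tool_rot: [0.802, 0.597, -0.005, -0.003]
ft_force: [-0.5, -0.4, 0.6]
grip_width: 0.026
```

play_rows([
  {"x":0,"y":0,"z":1.5,"spin":0},
  {"x":0,"y":0,"z":0,"spin":0},
])

```text
time: 12.3
position: [0.52, -0.1243, 0.0215]
tool_rot: [0.802, 0.597, -0.005, -0.003]
ft_force: [0.2, 0.5, -0.4]
grip_width: 0.0258
```

```bash
python3 look.py 10 150 310 250 410 130 290 170 330; python3 calc.py .519 -.125 .022 73 2
```

```text
t 12.40 pos [ 0.52   -0.1242  0.0214] phi 73.33 F [-0.5  1.2  2.4] grip 0.0257 tilt -0.99994
{"x":-0.5,"y":-0.4,"z":-0.3,"spin":0.003}, {"x":-0.5,"y":-0.4,"z":-0.3,"spin":0.003},
```

View pics/m10.png

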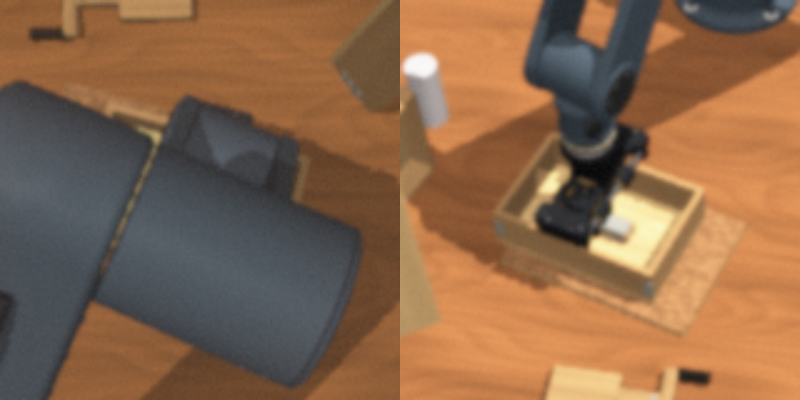

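play_rows([
  {"x":0,"y":0,"z":1.5,"spin":0},
  {"x":0,"y":0,"z":0.5,"spin":0},
])

```text
time: 12.6
position: [0.52, -0.1243, 0.0213]
tool_rot: [0.802, 0.597, -0.005, -0.002]
ft_force: [-0.2, 0.1, 0.6]
grip_width: 0.0259
```

play_rows([
  {"x":0,"y":0,"z":0,"spin":0},
  {"x":0,"y":0,"z":0,"spin":0},
  {"x":0,"y":0,"z":0,"spin":0},
  {"x":0,"y":0,"z":0,"spin":0},
  {"x":0,"y":0,"z":0,"spin":0},
], grip=0.65)

```text
time: 13.1
position: [0.5203, -0.1245, 0.0206]
tool_rot: [0.802, 0.597, -0.005, -0.002]
ft_force: [0.1, -0.1, 0.9]
grip_width: 0.0538
```

play_rows([
  {"x":0,"y":0,"z":-10,"spin":0},
  {"x":0,"y":0,"z":-20,"spin":0},
  {"x":0,"y":0,"z":-30,"spin":0},
  {"x":0,"y":0,"z":-40,"spin":0},
  {"x":0,"y":0,"z":-40,"spin":0},
  {"x":0,"y":0,"z":-40,"spin":0},
])

```text
time: 13.7
position: [0.5183, -0.1226, 0.2031]
tool_rot: [0.802, 0.597, -0.008, -0.009]
ft_force: [0.9, 0.4, 0.4]
grip_width: 0.0565
```

play_rows([
  {"x":-40,"y":-20,"z":0,"spin":0},
  {"x":-45,"y":-20,"z":0,"spin":0},
  {"x":-45,"y":-20,"z":0,"spin":0},
  {"x":-45,"y":-20,"z":0,"spin":0},
  {"x":-40,"y":-15,"z":0,"spin":0},
  {"x":0,"y":0,"z":0,"spin":0},
])

```text
time: 14.3
position: [0.3682, -0.3095, 0.2185]
tool_rot: [0.8, 0.6, -0.004, 0.005]
ft_force: [0.0, 0.7, -0.3]
grip_width: 0.0567
```

Run:
```python
from ff import *
import ff
from rig import cams,robot
c={n:cams.camera(n) for n in('top','scene')};t=c['top'];s=c['scene']
pickle.dump(c,open('p2.pkl','wb'))
cv2.imwrite('pics/t11.png',t['img'][...,::-1]);cv2.imwrite('pics/s11.png',s['img'][...,::-1])
cv2.imwrite('pics/m11.png',cv2.hconcat([cv2.resize(t['img'][150:310,240:400,::-1],(400,400)),cv2.resize(s['img'][140:300,170:330,::-1],(400,400))]))
o=robot.get_obs();print(o['time'],o['position'],o['grip_width'])
```

```text
14.4 [ 0.36972984 -0.30583973  0.21806348] 0.056677531441887134
```

View pics/m11.png

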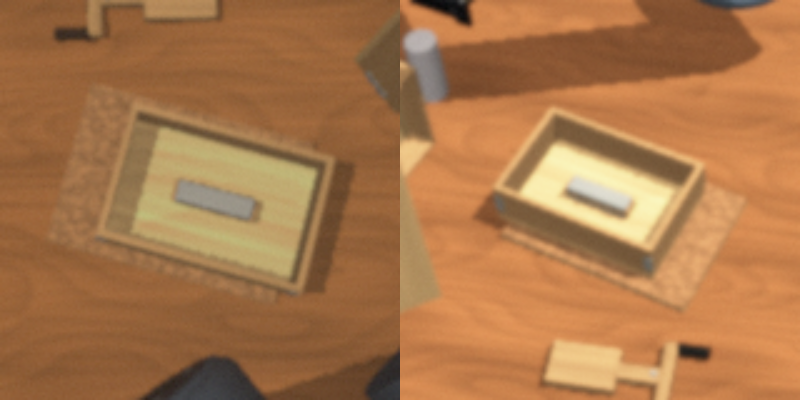

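View pics/s11.png

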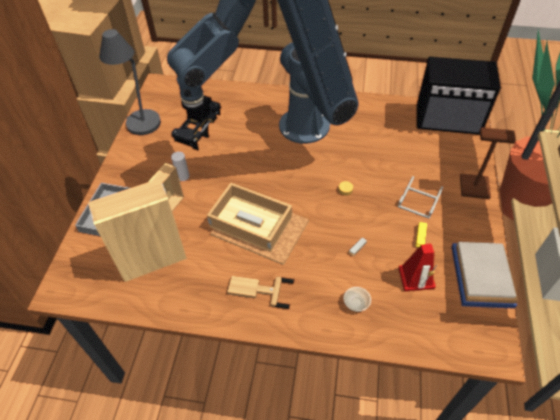

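View pics/t11.png

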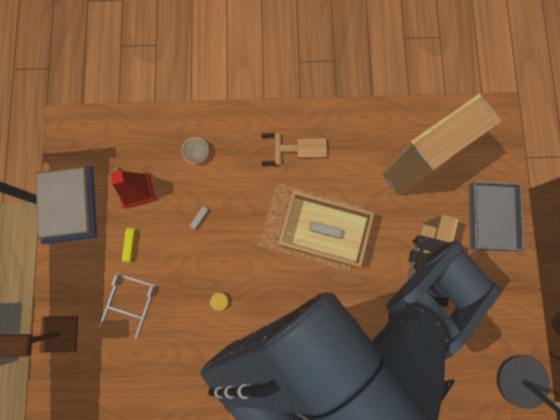

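```bash
python3 -c "
from rig import robot
print(robot.hand_in())"
```

```text
the job is handed in; nothing more can be done
None
```

The case is on its back on the riser with its opening upwards, and the harmonica is lying flat near the middle inside it. I handed the job in at about 14.4 s of the 54 s allowed; no verdict was reported.

- **Tipping:** I pushed the middle of the case's top front edge with the shut fingers until it fell by itself. Measured in the top picture after the fall, it lies about 0.5° off the riser's axis.
- **Harmonica:** I took the larger grey one at top pixel (194, 261). The other candidates were the smaller grey one at (200, 219) and the yellow one at (129, 245). I lowered it until the tool stopped going down, about where the case floor should be, then opened the fingers and lifted clear.
- **Last checks:** In both final pictures the case looks as it did after the fall, with the harmonica lying flat in it. The other things on the desk look unmoved by eye. The arm is clear, touching nothing.
- **Checks that were less clear:**
  - The tool drifted up to 2.4° off vertical while picking the harmonica up. It was back near vertical when I set it down.
  - The force reading at set-down was noisy, so I relied on the height at which the tool stopped.

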